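# Set the sprung post to its mark, shut the cam lever and keep holding

## Task

Set the empty model stand to length: grip its sprung post, push it down until the lower edge of the tape band on it is level with the top rim of the collar, and then, still holding the post there with the same hand, turn the hand so that the side of a finger swings the cam lever fully shut against its stop. Keep the band at the rim all the while the lever swings, and leave the other things on the bench where they are. Do not let go: the program finishes with the gripper still holding the post at the mark and the lever shut.

Things in the scene. Friction and masses are not known exactly. Their poses are not given: they have to be found in the camera images.
- rim (a point): centre of the flat top rim of the collar of the empty model stand (the one with no plaster model on it), 140 mm above the bench. The stand is bolted down: base plate 170 x 170 x 14 mm, outer tube 44 mm and collar 54 mm in diameter. The rim lies under the finger tips and stops them. z up; the closed lever points along this point's -y
- post: sliding post of the stand: upright aluminium tube 30 mm in diameter, grey end plug, on the stand's axis. It slides up and down and turns freely about its axis. A spring holds it up at its top stop, where it starts, top 84 mm above the rim; it can go 65 mm down, and held at the mark it pushes up with 7 to 12 N. Let go with the lever open, it springs up. Origin on the axis, 84 mm below its top
- post_top (a point): centre of the flat top end of the post
- mark (a point): the length mark: the point on the post's axis level with the lower edge of a band of dark tape, 6 mm high, stuck round the post; it goes up and down with the post. At the start it stands 24 to 46 mm above the rim, differently each time; it is at its mark when this point is level with rim
- lever (a joint): cam lever angle about the post's axis: 0 fully closed on its stop, 1.15 rad fully open; starts at 0.85 to 1.1. Seen from above it closes clockwise. It stays where it is left. Turning it takes 0.12 N m (5 N at 25 mm out), rather more over the last 0.2 rad, where its cam begins to grip the post, which then turns less easily (up to 0.5 N m); shut, it holds the post
- lever_blade (a point): on the lever's upright blade, 30 mm out from the post's axis, half-way up it. The blade is a steel plate on edge pointing straight out from the axis (this point's x): 8 mm thick, 19 to 76 mm out, 2 to 26 mm above the rim. A finger holding the post with its tip 2 to 15 mm above the rim, on the anticlockwise side of the blade, meets it with its side as the hand turns clockwise
- lever_tip (a point): the outer end of the lever's round black handle (14 mm thick), 119 mm out from the post's axis and 14 mm above the rim
- plaster_model: loose white plaster stump model, a blunt cone 112 mm across the foot and 183 mm high, about 0.95 kg, standing on the bench; origin at the centre of its underside
- bowl: loose black rubber mixing bowl, 124 mm across and 70 mm high; origin at the centre of its underside
- spatula: loose plaster spatula, 200 mm long, lying flat beside the stand; origin on the bench under its middle, handle towards its -x
- brush: loose brush lying on the bench, origin on the bench under its middle, handle towards its -x
- rasp: loose flat rasp with a wooden handle, 240 mm long, 29 mm high, lying beside the stand; origin on the bench near its middle, handle towards its -x
- pylon: loose prosthesis tube, aluminium, 30 mm in diameter with a clamp adapter at each end, 215 mm long and 38 mm high, lying beside the stand; origin on the bench under its middle
- jar: loose white screw-top jar, 72 mm across and 85 mm high; origin at the centre of its underside

How it is judged:
By the outcome, as a careful person would: the job done as asked, in the order asked, and still so for the second after the job is handed in, while the arm keeps its last pose, push and grip.
It also fails if it takes over 38 s, if anything falls off the work surface, if the arm or the gripper's body presses on something with over 40 N, if the wrist force passes 120 N, or if a joint passes its speed limit or range.

## Robot

A 6-joint arm with a two-finger parallel gripper is mounted at the origin on the work surface. World frame = base frame: x ahead of the robot, y to its left, z up, the work surface at z = 0. Lengths are in m, angles in degrees, forces in N, time in s.
With the tool pointing down it reaches from about 0.25 to 0.725 m from the base axis. Payload 4 kg.
Tool frame: the origin (TCP) lies between the finger pads; the fingertips stand arm.nose_length ahead of it and the grasp point (between the pads) lies 8 mm behind it (arm.nose_length is the distance from the TCP to the fingertips, in m); z points along the fingers, y is the line along which they close (so a half turn about z gives the same grasp; the last joint's range is limited). The gripper opens to 85 mm and grips with 20 to 120 N. Pads are 22 mm wide; open, the fingers measure 114 mm over their backs; the gripper's body (76 mm by 85 mm) begins 54 mm behind the grasp point. The pads swing forward as they close: fully open they stand 13 mm farther back than shut.
Start: joints at [0, 13.785, 0.286, 76.501, 0, 90], TCP at [0.5, -0, 0.242] pointing down, gripper open.
Joint ranges: [-155.79, 155.79], [-60.16, 107.12], [-62.33, 73.08], [-114, 123.19], [-81.49, 82.49], [-180, 180]. Speed limits (degrees/s): [159.86, 159.86, 180, 180, 180, 180].

## Interface

Orientations are given as a 3x3 rotation matrix whose columns are the frame's x, y, z axes.
In Python, from station import telemetry, vision, arm gives the robot as it stands.
- The arm moves only by the tool play_rows, never from a script. Its argument "moves" is a list of rows, each an object with "slide": the shift along the tool's x, y, z in cm, a list of three; "angular": the turn, a rotation vector about the tool's x, y, z in degrees, a list of three; "hand": the finger opening in cm, from 0 to 8.54. A call has 1 to 5 rows; each row shifts and turns the commanded pose from where the row before left it, along the tool's axes as they then stand; what a row does not reach is not made up. A row lasts 1/12 s, in which the tool goes at most 41.7 mm and 7.16 degrees, less where a joint would pass 70% of its speed; a pose out of reach is approached as far as the arm can. A call is refused whole if a number of a shift passes 4.17 or a number of a turn 7.16, either way. A call with a gripper value outside its range is refused whole. The fingers move at their own pace and stop on an object; "grip_force" is the grip in N (left out, the last holds). Time passes only in rows, so rows that do not move let the fingers close. It gives the time, the measured TCP pose, the force, the opening and the grip force at its end, in the units of the state.
- telemetry.get_state(): the state, without advancing time (a new reading comes with each control period).
- vision.capture(name): name is "scene" or "side" or "wrist"; returns a dict with "image" (420x560x3 uint8, red, green, blue), "z_map" (420x560 float32, m along the optical axis (not along the pixel's ray), 0 where there is no reading), "camera_matrix" (3x3 intrinsics, pixels), "k1" (the pictures are not rectified: a ray, as slopes to the right and down, at radius r is drawn at 1 + k1 r^2 times it, then the intrinsics apply), "extrinsics" (4x4, takes a point from camera to world coordinates). Camera axes: x right, y up, looking along -z (the intrinsics and any distortion apply to the point x, -y, -z); pixel columns grow to the right and rows downward; lengths in m; the calibration is good to about 2 mm. A picture is of the moment at which its call begins.
- arm.job_done(): hands the job in; it is judged then, once.
The state is a dict: "t": time; "joint_positions": joint angles; "qvel": joint speeds; "joint_torque": joint torques, N m; "tool_pos": TCP position; "eef_rot": TCP orientation; "contact_force": force on the tool from outside, world axes, zero at the start; "ft_torque": the same for the moment, N m; "opening": finger opening in m; "grasp_force": force on a finger pad.
Only numpy, scipy, OpenCV 4.12 (cv2) and the standard library are available. Lean on these libraries where they do the work, as an engineer would, in place of code of your own. Each camera call takes 0.05 s, during which the arm holds its last target. There are 200 camera calls.

## Working session

There is one attempt and no reset: what is moved stays moved. The work goes in short steps, Python scripts to look and compute and a tool call to move; the robot and the scene stay as the last step left them, time stands still between calls to the robot, and variables do not carry over. Pictures are saved under pics/ and viewed, at most 10 in all, crops included, and the job is handed in when it is done.

Besides the shell and the picture viewer there is one more tool, called after ">>>" by a JSON object that holds its "name" and its "arguments", one argument or row to a line. play_rows: Moves the arm, as the interface text tells. Its arguments: {"type":"object","properties":{"moves":{"type":"array","items":{"type":"object","properties":{"slide":{"type":"array","items":{"type":"number"}},"angular":{"type":"array","items":{"type":"number"}},"hand":{"type":"number"}}}},"grip_force":{"type":"number"}},"required":["moves"]}

```bash
mkdir -p pics; ls; cat > h.py <<'E'
import numpy as np, cv2
from station import telemetry, vision, arm
def cap(n):
    c=vision.capture(n); c['K']=np.array(c['camera_matrix']); c['T']=np.array(c['extrinsics']); return c
def save(c,f): cv2.imwrite('pics/'+f,c['image'][:,:,::-1])
def und(c,uv):
    uv=np.atleast_2d(uv).astype(float); K=c['K']
    d=(uv-[K[0,2],K[1,2]])/[K[0,0],K[1,1]]; s=d.copy()
    for _ in range(20): s=d/(1+c['k1']*(s**2).sum(1,keepdims=True))
    return s
def pts(c,uv,z):  # depth -> world
    s=und(c,uv); z=np.reshape(z,(-1,1)); p=np.hstack([s[:,:1]*z,-s[:,1:]*z,-z]); return p@c['T'][:3,:3].T+c['T'][:3,3]
def plane(c,uv,h):
    s=und(c,uv); d=np.hstack([s[:,:1],-s[:,1:],-np.ones((len(s),1))])@c['T'][:3,:3].T; o=c['T'][:3,3]
    return o+d*((h-o[2])/d[:,2:])
def proj(c,P):
    q=(np.atleast_2d(P)-c['T'][:3,3])@c['T'][:3,:3]; s=np.c_[q[:,0]/-q[:,2],-q[:,1]/-q[:,2]]
    s=s*(1+c['k1']*(s**2).sum(1,keepdims=True)); K=c['K']; return s*[K[0,0],K[1,1]]+[K[0,2],K[1,2]]
def cloud(c):
    v,u=np.nonzero(c['z_map']>0); return pts(c,np.c_[u,v],c['z_map'][v,u]),np.c_[u,v]
E
python3 - <<'E'
from h import *
a=cap('scene');b=cap('side');w=cap('wrist')
cv2.imwrite('pics/a.png',cv2.resize(np.hstack([a['image'],b['image']])[:,:,::-1],(800,300)))
save(a,'scene.png');save(b,'side.png')
print(arm.nose_length)
for c in (a,b,w):
    print(c['T'].round(3).tolist())
    P,uv=cloud(c)
    for lo,hi in((.137,.143),(.155,.175),(.2,.23)):
        m=(P[:,2]>lo)&(P[:,2]<hi)&(P[:,0]>.2);print(lo,m.sum(),P[m].min(0).round(3) if m.any() else'',P[m].max(0).round(3) if m.any() else '',np.median(P[m],0).round(3) if m.any() else '')
print(telemetry.get_state())
E
```

```text
pics
0.011
[[-0.696, -0.533, 0.481, 1.1], [0.717, -0.499, 0.486, 0.605], [-0.019, 0.683, 0.73, 1.077], [0.0, 0.0, 0.0, 1.0]]
0.137 638 [ 0.209 -2.113  0.137] [0.772 0.712 0.143] [ 0.503 -0.021  0.14 ]
0.155 1265 [ 0.2   -2.03   0.155] [0.772 0.717 0.175] [ 0.538 -0.419  0.164]
0.2 828 [ 0.2   -1.881  0.2  ] [0.724 0.62  0.23 ] [ 0.343 -1.44   0.215]
[[-0.992, 0.088, -0.085, 0.36], [-0.121, -0.583, 0.803, 1.287], [0.021, 0.807, 0.59, 1.082], [0.0, 0.0, 0.0, 1.0]]
0.137 1028 [ 0.314 -2.169  0.137] [2.248 0.71  0.143] [0.61  0.597 0.139]
0.155 1500 [ 0.2   -2.177  0.155] [2.249 0.704 0.175] [ 0.757 -1.745  0.163]
0.2 649 [ 0.2   -2.175  0.2  ] [2.252 0.661 0.23 ] [ 0.515 -1.381  0.213]
[[1.0, -0.0, 0.002, 0.499], [-0.0, 0.955, 0.297, 0.075], [-0.002, -0.297, 0.955, 0.372], [0.0, 0.0, 0.0, 1.0]]
0.137 1940 [ 0.474 -0.06   0.137] [0.55  0.003 0.143] [ 0.501 -0.013  0.139]
0.155 2045 [ 0.485 -0.1    0.155] [ 0.584 -0.009  0.175] [ 0.538 -0.054  0.164]
0.2 3280 [ 0.486 -0.037  0.2  ] [ 0.515 -0.009  0.225] [ 0.501 -0.018  0.223]
{'t': 0.15, 'joint_positions': array([ 1.30715046e-03,  1.38213310e+01,  2.31360727e-01,  7.65012330e+01,
       -1.61656347e-03,  8.99996986e+01]), 'qvel': array([ 0.05092511, -0.15941364,  0.08641235, -0.01614551,  0.10218828,
        0.077965  ]), 'joint_torque': array([-1.62746033e-03, -3.72633219e+01,  2.52638429e+01,  1.23480460e-02,
       -1.30651040e-05,  1.49362950e-05]), 'tool_pos': array([4.99541147e-01, 3.14387248e-06, 2.41625188e-01]), 'eef_rot': array([[-2.81192732e-05,  9.99998733e-01, -1.59179664e-03],
       [ 9.99999999e-01,  2.80743395e-05, -2.82506705e-05],
       [-2.82059461e-05, -1.59179744e-03, -9.99998733e-01]]), 'contact_force': array([-0.11841697,  0.05647839, -0.07009262]), 'ft_torque': array([-0.02057812,  0.044433  , -0.02610022]), 'grasp_force': 0.0, 'opening': 0.08553431817175426}
```

View pics/scene.png

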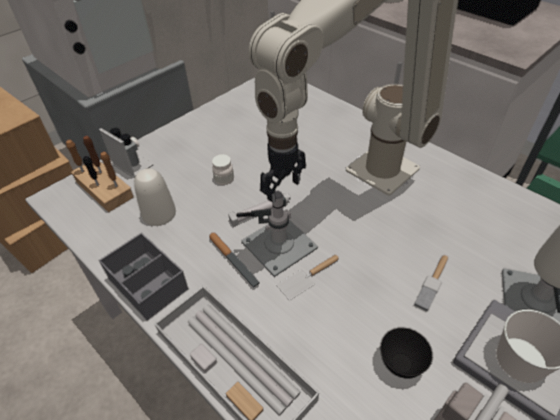

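View pics/side.png

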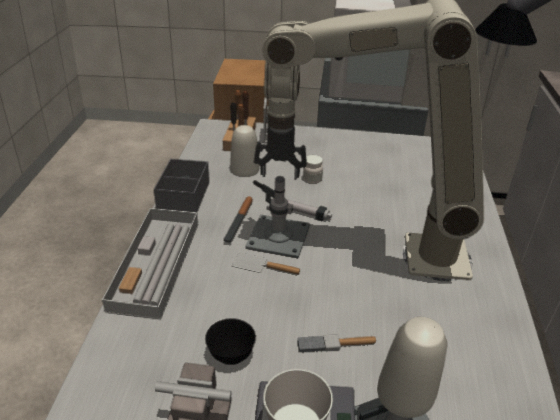

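```bash
python3 - <<'E'
from h import *
w=cap('wrist');save(w,'w0.png')
P,uv=cloud(w)
m=(P[:,2]>.219)&(P[:,2]<.229)
(c,s,a)=cv2.minAreaRect(P[m][:,:2].astype(np.float32)*1000);print('top',c,s,np.median(P[m][:,2]))
cc,r=cv2.minEnclosingCircle((P[m][:,:2]*1000).astype(np.float32));print(cc,r)
c0=np.array(cc)/1000
d=np.hypot(*(P[:,:2]-c0).T)
m=(P[:,2]>.135)&(P[:,2]<.145)&(d<.029);print('rim z',np.median(P[m][:,2]))
for lo,hi in((.03,.045),(.045,.06),(.06,.075),(.08,.10),(.1,.125)):
    m=(P[:,2]>.148)&(P[:,2]<.18)&(d>lo)&(d<hi)
    q=np.median(P[m],0);print(lo,m.sum(),q.round(4),np.degrees(np.arctan2(*(q[:2]-c0)[::-1])))
m=(P[:,2]>.010)&(P[:,2]<.018)&(np.abs(P[:,:2]-c0).max(1)<.13)
print('plate',cv2.minAreaRect(P[m][:,:2].astype(np.float32)*1000),m.sum())
E
```

```text
top (500.446044921875, -23.232036590576172) (28.99797248840332, 27.879688262939453) 0.2230534697769487
(500.40704345703125, -23.858125686645508) 15.128334045410156
rim z 0.1390424996306083
0.03 369 [ 0.5301 -0.0465  0.1644] -37.27674140598508
0.045 348 [ 0.5416 -0.0561  0.1643] -38.041805188839916
0.06 368 [ 0.5539 -0.065   0.1638] -37.57608252111652
0.08 371 [ 0.5691 -0.0795  0.1594] -39.0037073193559
0.1 65 [ 0.579  -0.093   0.1591] -41.33328506842882
plate ((511.6194763183594, -51.2640380859375), (220.75804138183594, 241.04830932617188), 82.69113159179688) 14540
```

View pics/w0.png

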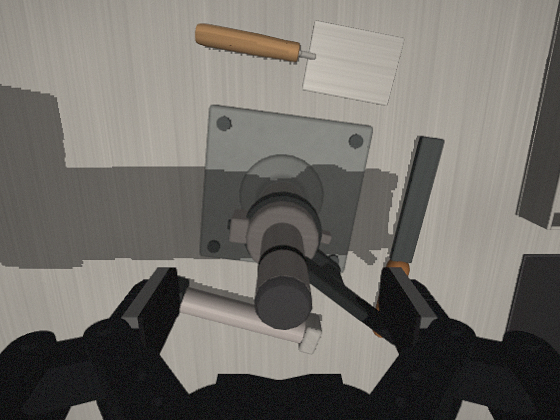

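```bash
python3 - <<'E'
from h import *
w=cap('wrist')
cv2.imwrite('pics/w0c.png',cv2.resize(w['image'][170:350,200:380,::-1],(600,600),interpolation=cv2.INTER_NEAREST))
g=cv2.cvtColor(w['image'],cv2.COLOR_RGB2GRAY)
ctr=np.array([.5004,-.0235])
cam=w['T'][:2,3]; n=(cam-ctr)/np.linalg.norm(cam-ctr)
f=ctr+n*.015
hs=np.arange(-4,86,1.)
uv=proj(w,np.c_[np.tile(f,(len(hs),1)),.139+hs/1000])
for h,(u,v) in zip(hs,uv):
    print(int(h),round(u),round(v,1),int(np.median(g[int(round(v)),int(round(u))-3:int(round(u))+4])),end=' | ')
hom=[]
# plate direction from edges
s=und(w,[(212,106),(370,127),(202,252)]);q=plane(w,[(212,106),(370,127),(202,252)],.014);print(q.round(4),np.degrees(np.arctan2(*(q[1]-q[0])[1::-1])),np.linalg.norm(q[1]-q[0]))
E
```

```text
-4 281 218.8 102 | -3 281 219.2 102 | -2 281 219.7 100 | -1 281 220.1 100 | 0 281 220.6 101 | 1 281 221.1 101 | 2 281 221.6 86 | 3 281 222.0 86 | 4 281 222.5 68 | 5 281 223.0 68 | 6 281 223.5 68 | 7 281 224.0 63 | 8 281 224.5 63 | 9 281 225.0 66 | 10 281 225.5 66 | 11 281 226.0 66 | 12 281 226.5 65 | 13 281 227.0 65 | 14 281 227.6 65 | 15 281 228.1 65 | 16 281 228.6 65 | 17 281 229.2 65 | 18 281 229.7 65 | 19 281 230.2 65 | 20 281 230.8 64 | 21 281 231.3 64 | 22 281 231.9 64 | 23 281 232.5 64 | 24 281 233.0 66 | 25 281 233.6 66 | 26 281 234.2 66 | 27 281 234.8 67 | 28 281 235.4 67 | 29 281 236.0 64 | 30 281 236.6 65 | 31 281 237.2 65 | 32 281 237.8 63 | 33 281 238.4 63 | 34 281 239.0 65 | 35 281 239.6 65 | 36 281 240.3 65 | 37 281 240.9 65 | 38 281 241.5 65 | 39 281 242.2 65 | 40 281 242.8 65 | 41 281 243.5 65 | 42 281 244.2 57 | 43 281 244.8 31 | 44 281 245.5 17 | 45 281 246.2 17 | 46 281 246.9 17 | 47 282 247.6 16 | 48 282 248.3 16 | 49 282 249.0 35 | 50 282 249.7 60 | 51 282 250.4 60 | 52 282 251.2 67 | 53 282 251.9 64 | 54 282 252.7 66 | 55 282 253.4 66 | 56 282 254.2 65 | 57 282 254.9 65 | 58 282 255.7 65 | 59 282 256.5 65 | 60 282 257.3 66 | 61 282 258.1 65 | 62 282 258.9 66 | 63 282 259.7 65 | 64 282 260.5 65 | 65 282 261.4 65 | 66 282 262.2 65 | 67 282 263.1 65 | 68 282 263.9 66 | 69 282 264.8 66 | 70 282 265.7 65 | 71 282 266.5 66 | 72 282 267.4 66 | 73 282 268.3 65 | 74 282 269.2 64 | 75 282 270.2 65 | 76 282 271.1 65 | 77 282 272.0 64 | 78 282 273.0 65 | 79 282 274.0 65 | 80 282 274.9 75 | 81 282 275.9 52 | 82 282 276.9 44 | 83 282 277.9 47 | 84 282 279.0 48 | 85 282 280.0 49 | [[ 0.4314  0.0684  0.014 ]
 [ 0.5912  0.0478  0.014 ]
 [ 0.4107 -0.0914  0.014 ]] -7.347182975980479 0.16109858184325773
```

View pics/w0c.png

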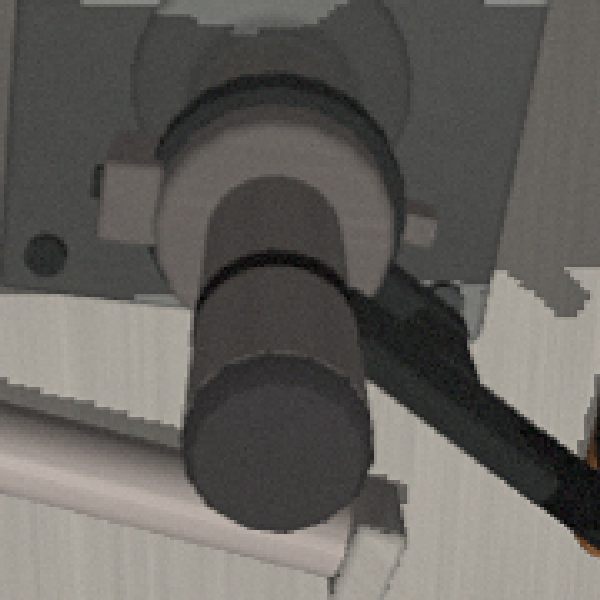

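>>> {"name": "play_rows", "arguments": {
  "moves": [
    {"slide":[-1.2,0.09,0],"hand":8.5},
    {"slide":[-1.12,0,0.3],"angular":[0,0,-7],"hand":8.5},
    {"slide":[0,0,1.3],"angular":[0,0,-7],"hand":8.5},
    {"slide":[0,0,1.3],"angular":[0,0,-7],"hand":8.5},
    {"slide":[0,0,1.36],"hand":7}
  ],
  "grip_force": 30
}}

```text
validation failed for argument at $.mo...
```

>>> {"name": "play_rows", "arguments": {
  "moves": [
    {"hand":6},
    {"hand":6},
    {"hand":6}
  ]
}}

```text
validation failed for argument at $.mo...
```

```bash
python3 - <<'E'
from h import *
w=cap('wrist');save(w,'w1.png');s=telemetry.get_state();print(s['tool_pos'],s['eef_rot'].round(4).tolist(),s['contact_force'],s['opening'],s['joint_positions'])
P,uv=cloud(w)
m=(P[:,2]>.218)&(P[:,2]<.229)&(np.hypot(P[:,0]-.5,P[:,1]+.023)<.03)
print(cv2.minAreaRect(P[m][:,:2].astype(np.float32)*1000),m.sum())
E
```

```text
[ 4.99794862e-01 -5.03613227e-06  2.41963709e-01] [[0.0, 1.0, -0.0008], [1.0, -0.0, -0.0], [-0.0, -0.0008, -1.0]] [-0.29311998  0.57666288 -0.14322039] 0.08567006354976153 [-1.31241824e-05  1.38050588e+01  2.60860502e-01  7.65000885e+01
 -9.64067437e-04  9.00014049e+01]
((500.6680908203125, -23.339811325073242), (28.449251174926758, 29.69135284423828), 75.35140228271484) 2427
```

View pics/w1.png

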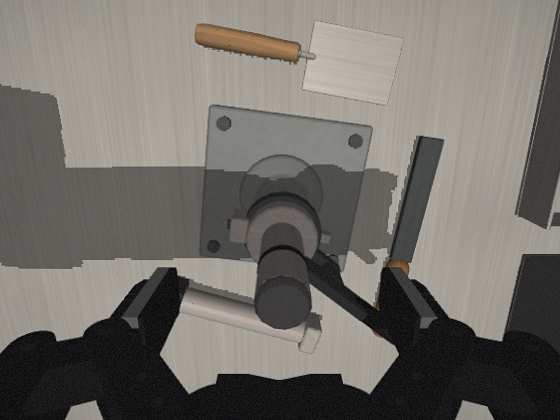

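The arm has not moved: the picture shows the same view as before, with the post top at (283,300). The rows need every field filled in, so I'm resending them complete.

>>> {"name": "play_rows", "arguments": {
  "moves": [
    {"slide":[-1.2,0.09,0],"angular":[0,0,0],"hand":8.5},
    {"slide":[-1.12,0,0.3],"angular":[0,0,-7],"hand":8.5},
    {"slide":[0,0,1.3],"angular":[0,0,-7],"hand":8.5},
    {"slide":[0,0,1.3],"angular":[0,0,-7],"hand":8.5},
    {"slide":[0,0,1.36],"angular":[0,0,0],"hand":7}
  ],
  "grip_force": 30
}}

```text
t: 0.72
tool_pos: [0.5012, -0.0244, 0.1996]
eef_rot: [[-0.361, 0.932, 0.001], [0.932, 0.361, -0.0], [-0.001, 0.001, -1.0]]
contact_force: [0.0, 0.2, -0.1]
opening: 0.0751
grasp_force: 0.0
```

>>> {"name": "play_rows", "arguments": {
  "moves": [
    {"slide":[0,0,0],"angular":[0,0,0],"hand":6},
    {"slide":[0,0,0],"angular":[0,0,0],"hand":6},
    {"slide":[0,0,0],"angular":[0,0,0],"hand":6}
  ]
}}

```text
t: 0.97
tool_pos: [0.5013, -0.0236, 0.2004]
eef_rot: [[-0.358, 0.934, 0.001], [0.934, 0.358, -0.0], [-0.0, 0.001, -1.0]]
contact_force: [0.4, 0.2, 0.6]
opening: 0.0601
grasp_force: 0.0
```

```bash
python3 - <<'E'
from h import *
w=cap('wrist');save(w,'w2.png');s=telemetry.get_state();print(s['tool_pos'],s['eef_rot'].round(4).tolist(),s['contact_force'],s['opening'],s['joint_positions'])
P,uv=cloud(w)
m=(P[:,2]>.218)&(P[:,2]<.229)&(np.hypot(P[:,0]-.5,P[:,1]+.023)<.02)
print(cv2.minAreaRect(P[m][:,:2].astype(np.float32)*1000),m.sum())
E
```

```text
[ 0.50154612 -0.02349699  0.20066883] [[-0.358, 0.9337, 0.0016], [0.9337, 0.358, -0.0002], [-0.0007, 0.0015, -1.0]] [ 0.94661438 -0.19951807  0.33281184] 0.05981433421151063 [-2.67906341e+00  1.52204315e+01 -4.12812523e+00  7.05577753e+01
 -5.54648197e-03  6.63456164e+01]
((500.43585205078125, -23.50251579284668), (28.598155975341797, 29.576398849487305), 88.4847412109375) 4474
```

View pics/w2.png

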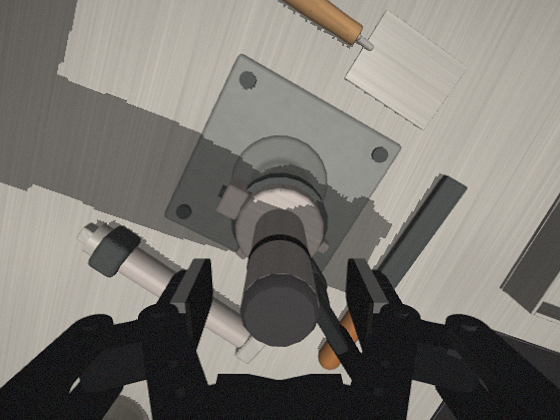

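The picture shows the post top at (283,318), centred between the fingers, with the band at about (277,240). I'll correct 1 mm and grip.

>>> {"name": "play_rows", "arguments": {
  "moves": [
    {"slide":[0.03,-0.1,0.1],"angular":[0,0,0],"hand":3.5},
    {"slide":[0,0,0],"angular":[0,0,0],"hand":3.0},
    {"slide":[0,0,0],"angular":[0,0,0],"hand":2.5},
    {"slide":[0,0,0],"angular":[0,0,0],"hand":2.5},
    {"slide":[0,0,0],"angular":[0,0,0],"hand":2.5}
  ],
  "grip_force": 40
}}

```text
t: 1.43
tool_pos: [0.5011, -0.0229, 0.1997]
eef_rot: [[-0.359, 0.933, 0.003], [0.933, 0.359, 0.001], [-0.001, 0.003, -1.0]]
contact_force: [3.4, 1.3, 3.5]
opening: 0.0288
grasp_force: 40.6
```

>>> {"name": "play_rows", "arguments": {
  "moves": [
    {"slide":[0,0,0],"angular":[0,0,0],"hand":2.0},
    {"slide":[0,0,0],"angular":[0,0,0],"hand":2.0},
    {"slide":[0,0,0],"angular":[0,0,0],"hand":2.0}
  ],
  "grip_force": 90
}}

```text
t: 1.68
tool_pos: [0.5011, -0.0229, 0.1998]
eef_rot: [[-0.359, 0.933, 0.003], [0.933, 0.359, 0.001], [-0.001, 0.003, -1.0]]
contact_force: [3.7, 3.1, 4.7]
opening: 0.0282
grasp_force: 88.3
```

```bash
cat > mk.py <<'E'
from h import *
import sys
w=cap('wrist');save(w,sys.argv[1]);s=telemetry.get_state()
print(s['t'],s['tool_pos'].round(4),s['contact_force'].round(1),s['ft_torque'].round(2),s['opening'],s['grasp_force'])
g=cv2.cvtColor(w['image'],cv2.COLOR_RGB2GRAY)
ctr=np.array([.5004,-.0235]); R=s['eef_rot']; n=R[:2,0]/np.linalg.norm(R[:2,0]); f=ctr+n*.015
hs=np.arange(-8,56,1.)
uv=proj(w,np.c_[np.tile(f,(len(hs),1)),.140+hs/1000])
for h,(u,v) in zip(hs,uv):
    print(int(h),round(v,1),int(np.median(g[int(round(v)),int(round(u))-3:int(round(u))+4])),end=' | ')
E
python3 mk.py w3.png
```

```text
1.7333 [ 0.5011 -0.0229  0.1998] [3.3 2.1 6. ] [ 0.39 -0.53  0.02] 0.02800228230606798 88.32264854572713
-8 204.4 193 | -7 204.9 194 | -6 205.4 194 | -5 205.9 193 | -4 206.4 193 | -3 206.9 195 | -2 207.4 195 | -1 207.9 194 | 0 208.5 194 | 1 209.0 145 | 2 209.5 86 | 3 210.1 86 | 4 210.6 66 | 5 211.1 66 | 6 211.7 70 | 7 212.3 70 | 8 212.8 71 | 9 213.4 71 | 10 214.0 72 | 11 214.6 71 | 12 215.1 71 | 13 215.7 72 | 14 216.3 72 | 15 216.9 70 | 16 217.6 69 | 17 218.2 69 | 18 218.8 70 | 19 219.4 70 | 20 220.1 71 | 21 220.7 69 | 22 221.4 69 | 23 222.0 70 | 24 222.7 72 | 25 223.4 72 | 26 224.0 72 | 27 224.7 71 | 28 225.4 71 | 29 226.1 70 | 30 226.8 71 | 31 227.6 71 | 32 228.3 71 | 33 229.0 72 | 34 229.8 70 | 35 230.5 71 | 36 231.3 71 | 37 232.1 71 | 38 232.8 70 | 39 233.6 72 | 40 234.4 72 | 41 235.2 73 | 42 236.0 45 | 43 236.9 16 | 44 237.7 19 | 45 238.6 23 | 46 239.4 23 | 47 240.3 17 | 48 241.2 23 | 49 242.0 66 | 50 242.9 73 | 51 243.9 72 | 52 244.8 71 | 53 245.7 71 | 54 246.7 71 | 55 247.6 71 |
```

>>> {"name": "play_rows", "arguments": {
  "moves": [
    {"slide":[0,0,0.8],"angular":[0,0,0],"hand":2.0},
    {"slide":[0,0,1.1],"angular":[0,0,0],"hand":2.0},
    {"slide":[0,0,1.1],"angular":[0,0,0],"hand":2.0},
    {"slide":[0,0,0.4],"angular":[0,0,0],"hand":2.0},
    {"slide":[0,0,0],"angular":[0,0,0],"hand":2.0}
  ]
}}

```text
t: 2.15
tool_pos: [0.5012, -0.0229, 0.1655]
eef_rot: [[-0.359, 0.933, 0.003], [0.933, 0.359, 0.001], [-0.001, 0.003, -1.0]]
contact_force: [3.1, 2.3, 8.7]
opening: 0.0284
grasp_force: 88.9
```

```bash
python3 mk.py w4.png; python3 -c "
import cv2
i=cv2.imread('pics/w4.png');cv2.imwrite('pics/w4c.png',cv2.resize(i[150:300,180:380],(800,600),interpolation=cv2.INTER_NEAREST))"
```

```text
2.2 [ 0.5012 -0.0229  0.1659] [1.7 2.4 9.2] [ 0.45 -0.33  0.04] 0.028247897142987328 88.86251268326305
-8 224.3 115 | -7 225.0 116 | -6 225.6 116 | -5 226.4 116 | -4 227.1 115 | -3 227.8 117 | -2 228.5 116 | -1 229.3 116 | 0 230.0 119 | 1 230.8 111 | 2 231.5 84 | 3 232.3 84 | 4 233.1 72 | 5 233.9 74 | 6 234.7 74 | 7 235.5 74 | 8 236.3 46 | 9 237.1 17 | 10 238.0 20 | 11 238.8 25 | 12 239.7 21 | 13 240.6 22 | 14 241.4 22 | 15 242.3 65 | 16 243.2 74 | 17 244.1 72 | 18 245.1 72 | 19 246.0 72 | 20 247.0 73 | 21 247.9 75 | 22 248.9 74 | 23 249.9 72 | 24 250.9 73 | 25 251.9 71 | 26 252.9 71 | 27 254.0 73 | 28 255.0 72 | 29 256.1 74 | 30 257.2 73 | 31 258.3 74 | 32 259.4 73 | 33 260.5 74 | 34 261.7 73 | 35 262.8 73 | 36 264.0 73 | 37 265.2 72 | 38 266.4 73 | 39 267.7 73 | 40 268.9 73 | 41 270.2 74 | 42 271.5 71 | 43 272.8 73 | 44 274.1 73 | 45 275.4 90 | 46 276.8 55 | 47 278.2 52 | 48 279.6 54 | 49 281.0 56 | 50 282.5 58 | 51 284.0 56 | 52 285.5 56 | 53 287.0 59 | 54 288.6 64 | 55 290.1 70 |
```

View pics/w4c.png

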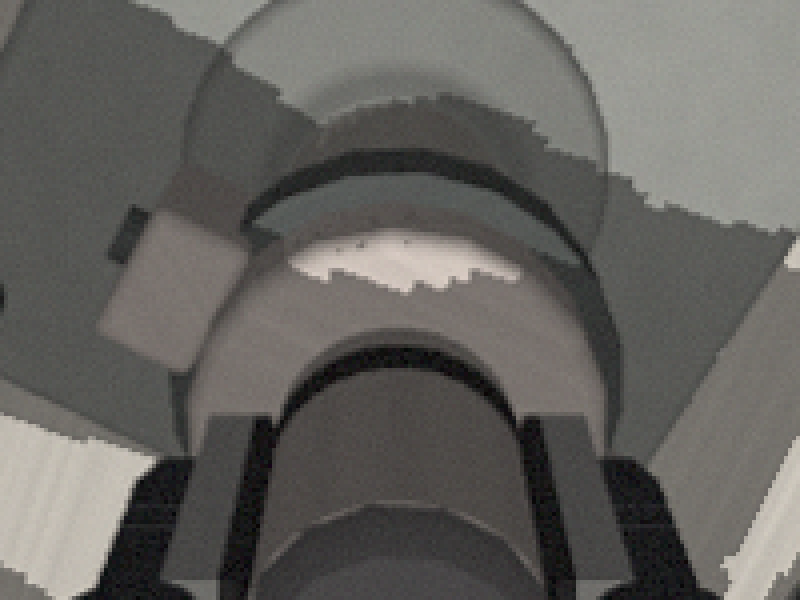

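The crop shows the post–rim edge at row 232 and the band's lower edge at row 236, so about 5.3 mm is left.

>>> {"name": "play_rows", "arguments": {
  "moves": [
    {"slide":[0,0,0.3],"angular":[0,0,0],"hand":2.0},
    {"slide":[0,0,0.2],"angular":[0,0,0],"hand":2.0},
    {"slide":[0,0,0],"angular":[0,0,0],"hand":2.0}
  ]
}}

```text
t: 2.45
tool_pos: [0.5011, -0.0229, 0.1612]
eef_rot: [[-0.359, 0.933, 0.004], [0.933, 0.359, 0.001], [-0.001, 0.004, -1.0]]
contact_force: [2.5, 2.6, 8.9]
opening: 0.0279
grasp_force: 88.9
```

```bash
python3 mk.py w5.png|cut -c1-420; python3 -c "
import cv2
i=cv2.imread('pics/w5.png');cv2.imwrite('pics/w5c.png',cv2.resize(i[210:270,240:320],(800,600),interpolation=cv2.INTER_NEAREST))"
```

```text
2.5 [ 0.5012 -0.023   0.1613] [2.7 3.  9.8] [ 0.43 -0.2   0.  ] 0.02799180907561987 88.86210028314963
-8 227.3 115 | -7 228.0 114 | -6 228.7 114 | -5 229.5 114 | -4 230.2 116 | -3 231.0 116 | -2 231.8 117 | -1 232.5 118 | 0 233.3 118 | 1 234.1 121 | 2 234.9 87 | 3 235.7 42 | 4 236.6 24 | 5 237.4 24 | 6 238.2 24 | 7 239.1 20 | 8 240.0 19 | 9 240.8 23 | 10 241.7 66 | 11 242.6 73 | 12 243.5 73 | 13 244.4 73 | 14 245.4 74 | 15 246.3 71 | 16 247.3 74 | 17 248.2 73 | 18 249.2 74 | 19 250.2 73 | 20 251.2 73 | 21 252.2 72 |
```

View pics/w5c.png

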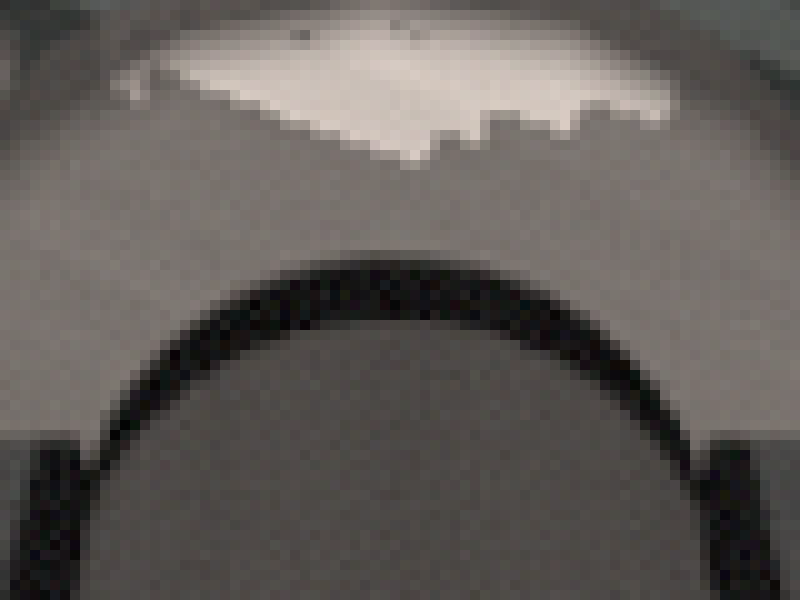

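The crop shows a thin sliver of post, about 1 mm, still visible between the rim (row 235) and the band, so I'll go slightly further.

>>> {"name": "play_rows", "arguments": {
  "moves": [
    {"slide":[0,0,0.11],"angular":[0,0,0],"hand":2.0},
    {"slide":[0,0,0],"angular":[0,0,0],"hand":2.0},
    {"slide":[0,0,0],"angular":[0,0,0],"hand":2.0}
  ]
}}

```text
t: 2.75
tool_pos: [0.5012, -0.0229, 0.1603]
eef_rot: [[-0.359, 0.933, 0.004], [0.933, 0.359, 0.001], [-0.001, 0.004, -1.0]]
contact_force: [2.8, 3.2, 9.7]
opening: 0.028
grasp_force: 88.9
```

```bash
cat > col.py <<'E'
from h import *
import sys
from scipy.ndimage import map_coordinates
# radial upsampled profile averaged over a fan of angles around post front; heights via ray through front line of cylinder
def prof(img,T,w,R,ctr=np.array([.5011,-.0230])):
    g=cv2.cvtColor(img,cv2.COLOR_BGR2GRAY).astype(float)
    hs=np.arange(-3,16,.25); acc=[]
    a0=np.arctan2(R[1,0],R[0,0])
    for a in np.radians(np.arange(-25,26,2.5)):
        n=np.array([np.cos(a0+a),np.sin(a0+a)])
        uv=proj(w,np.c_[np.tile(ctr+n*.015,(len(hs),1)),.140+hs/1000]); acc.append(map_coordinates(g,[uv[:,1],uv[:,0]],order=1))
    return hs,np.mean(acc,0)
if __name__=='__main__':
    w=cap('wrist');save(w,sys.argv[1]);s=telemetry.get_state()
    print(s['t'],s['tool_pos'].round(4),s['contact_force'].round(1),s['ft_torque'].round(2),s['grasp_force'])
    hs,p=prof(w['image'][:,:,::-1].copy(),0,w,s['eef_rot'])
    print(' '.join(f'{h:g}:{v:.0f}' for h,v in zip(hs,p)))
    if len(sys.argv)>2: sys.exit()
    # same profile for earlier frames: shift camera with recorded tool z
    for f,z in(('w4.png',.1657),('w5.png',.1612)):
        w2=dict(w); w2['T']=w['T'].copy(); w2['T'][2,3]+=z-s['tool_pos'][2]
        hs,p=prof(cv2.imread('pics/'+f),0,w2,s['eef_rot']); print(f,' '.join(f'{h:g}:{v:.0f}' for h,v in zip(hs,p)))
E
python3 col.py w6.png
```

```text
2.8 [ 0.5012 -0.0229  0.1603] [1.8 2.3 8.6] [ 0.42 -0.2   0.01] 88.86292265611701
-3:117 -2.75:116 -2.5:116 -2.25:116 -2:116 -1.75:116 -1.5:116 -1.25:116 -1:116 -0.75:117 -0.5:117 -0.25:117 0:117 0.25:117 0.5:116 0.75:114 1:112 1.25:109 1.5:105 1.75:100 2:93 2.25:86 2.5:78 2.75:69 3:61 3.25:52 3.5:44 3.75:37 4:31 4.25:27 4.5:24 4.75:22 5:21 5.25:20 5.5:20 5.75:19 6:20 6.25:20 6.5:20 6.75:19 7:19 7.25:18 7.5:18 7.75:19 8:20 8.25:23 8.5:26 8.75:31 9:36 9.25:42 9.5:49 9.75:54 10:59 10.25:63 10.5:67 10.75:70 11:72 11.25:73 11.5:74 11.75:75 12:75 12.25:75 12.5:75 12.75:75 13:75 13.25:75 13.5:75 13.75:75 14:75 14.25:75 14.5:75 14.75:75 15:75 15.25:75 15.5:75 15.75:75
w4.png -3:116 -2.75:116 -2.5:116 -2.25:116 -2:116 -1.75:116 -1.5:116 -1.25:116 -1:116 -0.75:116 -0.5:116 -0.25:117 0:117 0.25:117 0.5:117 0.75:117 1:116 1.25:114 1.5:113 1.75:111 2:108 2.25:105 2.5:101 2.75:97 3:93 3.25:89 3.5:86 3.75:83 4:80 4.25:78 4.5:76 4.75:75 5:75 5.25:74 5.5:74 5.75:74 6:73 6.25:73 6.5:72 6.75:71 7:69 7.25:65 7.5:61 7.75:56 8:52 8.25:47 8.5:42 8.75:37 9:32 9.25:27 9.5:24 9.75:23 10:22 10.25:21 10.5:21 10.75:21 11:21 11.25:21 11.5:21 11.75:22 12:22 12.25:22 12.5:21 12.75:21 13:21 13.25:22 13.5:23 13.75:25 14:29 14.25:33 14.5:39 14.75:46 15:52 15.25:58 15.5:62 15.75:65
w5.png -3:116 -2.75:116 -2.5:116 -2.25:116 -2:116 -1.75:116 -1.5:116 -1.25:116 -1:116 -0.75:117 -0.5:117 -0.25:117 0:117 0.25:117 0.5:117 0.75:116 1:116 1.25:114 1.5:111 1.75:107 2:102 2.25:96 2.5:90 2.75:82 3:75 3.25:67 3.5:59 3.75:51 4:44 4.25:38 4.5:33 4.75:29 5:25 5.25:24 5.5:22 5.75:22 6:21 6.25:21 6.5:20 6.75:20 7:20 7.25:20 7.5:20 7.75:19 8:19 8.25:19 8.5:20 8.75:21 9:23 9.25:26 9.5:29 9.75:34 10:39 10.25:45 10.5:51 10.75:57 11:62 11.25:65 11.5:69 11.75:71 12:72 12.25:73 12.5:73 12.75:74 13:74 13.25:74 13.5:74 13.75:75 14:74 14.25:75 14.5:75 14.75:75 15:75 15.25:75 15.5:75 15.75:75
```

>>> {"name": "play_rows", "arguments": {
  "moves": [
    {"slide":[0,0,0.03],"angular":[0,0,3],"hand":2.0},
    {"slide":[0,0,0],"angular":[0,0,4],"hand":2.0},
    {"slide":[0,0,0],"angular":[0,0,4],"hand":2.0},
    {"slide":[0,0,0],"angular":[0,0,4],"hand":2.0},
    {"slide":[0,0,0],"angular":[0,0,0],"hand":2.0}
  ],
  "grip_force": 100
}}

```text
t: 3.22
tool_pos: [0.5014, -0.0229, 0.1601]
eef_rot: [[-0.103, 0.995, 0.004], [0.995, 0.103, 0.001], [0.0, 0.004, -1.0]]
contact_force: [2.7, 3.0, 9.5]
opening: 0.0279
grasp_force: 97.8
```

```bash
python3 col.py w7.png x
```

```text
3.2667 [ 0.5014 -0.0229  0.1601] [2.6 2.3 9. ] [ 0.45 -0.23 -0.04] 97.76899277872872
-3:118 -2.75:118 -2.5:118 -2.25:117 -2:117 -1.75:117 -1.5:117 -1.25:117 -1:117 -0.75:117 -0.5:117 -0.25:118 0:118 0.25:118 0.5:118 0.75:118 1:117 1.25:115 1.5:112 1.75:109 2:103 2.25:96 2.5:88 2.75:79 3:70 3.25:60 3.5:51 3.75:42 4:34 4.25:28 4.5:23 4.75:21 5:20 5.25:19 5.5:20 5.75:20 6:20 6.25:20 6.5:21 6.75:21 7:21 7.25:20 7.5:20 7.75:20 8:20 8.25:22 8.5:23 8.75:25 9:30 9.25:36 9.5:43 9.75:51 10:57 10.25:63 10.5:67 10.75:70 11:73 11.25:74 11.5:75 11.75:76 12:76 12.25:76 12.5:76 12.75:76 13:76 13.25:75 13.5:75 13.75:75 14:75 14.25:75 14.5:75 14.75:75 15:75 15.25:75 15.5:75 15.75:75
```

>>> {"name": "play_rows", "arguments": {
  "moves": [
    {"slide":[0,0,0],"angular":[0,0,4],"hand":2.0},
    {"slide":[0,0,0],"angular":[0,0,4],"hand":2.0},
    {"slide":[0,0,0],"angular":[0,0,4],"hand":2.0},
    {"slide":[0,0,0],"angular":[0,0,4],"hand":2.0},
    {"slide":[0,0,0],"angular":[0,0,4],"hand":2.0}
  ]
}}

```text
t: 3.68
tool_pos: [0.5019, -0.0228, 0.1602]
eef_rot: [[0.244, 0.97, 0.005], [0.97, -0.244, 0.001], [0.002, 0.005, -1.0]]
contact_force: [3.6, 2.1, 7.9]
opening: 0.0283
grasp_force: 98.7
```

>>> {"name": "play_rows", "arguments": {
  "moves": [
    {"slide":[0,0,0],"angular":[0,0,4],"hand":2.0},
    {"slide":[0,0,0],"angular":[0,0,4],"hand":2.0},
    {"slide":[0,0,0],"angular":[0,0,0],"hand":2.0}
  ]
}}

```text
t: 3.93
tool_pos: [0.502, -0.0229, 0.1602]
eef_rot: [[0.376, 0.927, 0.005], [0.927, -0.376, 0.001], [0.003, 0.005, -1.0]]
contact_force: [3.9, 2.1, 7.8]
opening: 0.0281
grasp_force: 98.0
```

```bash
cat > lev.py <<'E'
from h import *
c0=np.array([.5011,-.023])
for n in('scene','side'):
    c=cap(n);P,uv=cloud(c);d=np.hypot(*(P[:,:2]-c0).T);ang=np.degrees(np.arctan2(P[:,1]-c0[1],P[:,0]-c0[0]))
    m=(P[:,2]>.146)&(P[:,2]<.17)&(d>.06)&(d<.125)&(ang>-125)&(ang<0)
    print(n,m.sum(),np.median(ang[m]).round(1),ang[m].std().round(1)) if m.any() else print(n,0)
s=telemetry.get_state();print('ang',np.degrees(np.arctan2(s['eef_rot'][1,1],s['eef_rot'][0,1])),s['tool_pos'],s['joint_positions'].round(1))
E
python3 lev.py; python3 col.py w8.png x
```

```text
scene 102 -61.4 2.3
side 0
ang -21.98018786148363 [ 0.50195601 -0.0229171   0.16019385] [-2.600e+00  1.680e+01 -8.300e+00  6.460e+01  1.000e-01  1.093e+02]
4.0833 [ 0.502  -0.0229  0.1602] [3.9 2.1 8. ] [ 0.51 -0.48  0.04] 98.00133454478782
-3:117 -2.75:117 -2.5:117 -2.25:117 -2:117 -1.75:116 -1.5:116 -1.25:116 -1:116 -0.75:116 -0.5:116 -0.25:116 0:117 0.25:117 0.5:117 0.75:117 1:118 1.25:118 1.5:117 1.75:116 2:113 2.25:108 2.5:101 2.75:93 3:84 3.25:75 3.5:65 3.75:54 4:44 4.25:34 4.5:26 4.75:21 5:19 5.25:19 5.5:19 5.75:19 6:20 6.25:20 6.5:20 6.75:21 7:21 7.25:21 7.5:21 7.75:21 8:21 8.25:21 8.5:22 8.75:23 9:25 9.25:29 9.5:35 9.75:42 10:50 10.25:57 10.5:63 10.75:67 11:70 11.25:72 11.5:74 11.75:75 12:75 12.25:75 12.5:75 12.75:75 13:75 13.25:75 13.5:75 13.75:75 14:75 14.25:75 14.5:75 14.75:75 15:75 15.25:75 15.5:75 15.75:75
```

>>> {"name": "play_rows", "arguments": {
  "moves": [
    {"slide":[0,0,0],"angular":[0,0,4],"hand":2.0},
    {"slide":[0,0,0],"angular":[0,0,4],"hand":2.0},
    {"slide":[0,0,0],"angular":[0,0,4],"hand":2.0},
    {"slide":[0,0,0],"angular":[0,0,4],"hand":2.0},
    {"slide":[0,0,0],"angular":[0,0,4],"hand":2.0}
  ]
}}

```text
t: 4.5
tool_pos: [0.5024, -0.0231, 0.1602]
eef_rot: [[0.671, 0.741, 0.006], [0.741, -0.671, 0.0], [0.004, 0.004, -1.0]]
contact_force: [5.3, 1.9, 6.7]
opening: 0.028
grasp_force: 99.2
```

>>> {"name": "play_rows", "arguments": {
  "moves": [
    {"slide":[0,0,0],"angular":[0,0,3],"hand":2.0},
    {"slide":[0,0,0],"angular":[0,0,3],"hand":2.0},
    {"slide":[0,0,0],"angular":[0,0,3],"hand":2.0},
    {"slide":[0,0,0],"angular":[0,0,0],"hand":2.0}
  ]
}}

```text
t: 4.83
tool_pos: [0.5025, -0.0232, 0.1603]
eef_rot: [[0.778, 0.628, 0.006], [0.628, -0.778, 0.0], [0.005, 0.004, -1.0]]
contact_force: [5.2, 1.5, 8.0]
opening: 0.028
grasp_force: 98.7
```

```bash
python3 lev.py; python3 col.py w9.png x
```

```text
scene 22 -88.9 1.2
side 1 -93.3 0.0
ang -50.98882447725928 [ 0.50251345 -0.02322884  0.16029375] [ -2.7  16.8  -8.3  64.5   0.  138.3]
4.9833 [ 0.5025 -0.0232  0.1603] [5.2 0.9 7.7] [ 0.38 -0.75  0.04] 98.63798122289154
-3:112 -2.75:112 -2.5:112 -2.25:112 -2:112 -1.75:112 -1.5:112 -1.25:112 -1:112 -0.75:113 -0.5:113 -0.25:113 0:113 0.25:113 0.5:113 0.75:112 1:110 1.25:107 1.5:103 1.75:97 2:90 2.25:83 2.5:75 2.75:66 3:58 3.25:49 3.5:41 3.75:34 4:29 4.25:25 4.5:22 4.75:20 5:19 5.25:18 5.5:18 5.75:18 6:18 6.25:19 6.5:20 6.75:20 7:21 7.25:22 7.5:22 7.75:23 8:24 8.25:25 8.5:28 8.75:32 9:37 9.25:43 9.5:49 9.75:54 10:59 10.25:63 10.5:67 10.75:69 11:71 11.25:71 11.5:72 11.75:72 12:72 12.25:72 12.5:73 12.75:73 13:73 13.25:73 13.5:73 13.75:73 14:73 14.25:73 14.5:73 14.75:73 15:73 15.25:73 15.5:73 15.75:73
```

>>> {"name": "play_rows", "arguments": {
  "moves": [
    {"slide":[0,0,0.02],"angular":[0,0,2],"hand":2.0},
    {"slide":[0,0,0],"angular":[0,0,2],"hand":2.0},
    {"slide":[0,0,0],"angular":[0,0,2],"hand":2.0},
    {"slide":[0,0,0],"angular":[0,0,0],"hand":2.0}
  ],
  "grip_force": 110
}}

```text
t: 5.32
tool_pos: [0.5027, -0.0233, 0.1603]
eef_rot: [[0.839, 0.544, 0.007], [0.544, -0.839, -0.0], [0.006, 0.004, -1.0]]
contact_force: [5.4, 0.3, 8.5]
opening: 0.0274
grasp_force: 108.7
```

```bash
python3 lev.py; python3 -c "
from h import *
s=telemetry.get_state();print(s['contact_force'],s['ft_torque'],s['joint_torque'])"
```

```text
scene 3 -93.9 0.5
side 2 -98.9 0.6
ang -56.96850298796135 [ 0.50267776 -0.02334872  0.16029973] [ -2.7  16.8  -8.3  64.5   0.  144.3]
[3.96534033 0.48475072 8.61556011] [ 0.33460594 -0.69815521  0.21240408] [ -0.68704449 -34.03299451  18.23129117   1.63848639  -0.44617019
   0.20349966]
```

>>> {"name": "play_rows", "arguments": {
  "moves": [
    {"slide":[0,0,0],"angular":[0,0,1],"hand":2.0},
    {"slide":[0,0,0],"angular":[0,0,1],"hand":2.0},
    {"slide":[0,0,0],"angular":[0,0,0],"hand":2.0}
  ]
}}

```text
t: 5.67
tool_pos: [0.5028, -0.0234, 0.1603]
eef_rot: [[0.857, 0.516, 0.007], [0.516, -0.857, -0.0], [0.006, 0.004, -1.0]]
contact_force: [6.4, 0.7, 7.7]
opening: 0.028
grasp_force: 111.1
```

```bash
python3 lev.py;python3 col.py w10.png x; python3 -c "
from h import *
s=telemetry.get_state();print(s['contact_force'],s['ft_torque'],s['joint_torque'])
i=cv2.imread('pics/w10.png');cv2.imwrite('pics/w10c.png',i)"
```

```text
scene 4 -94.3 0.4
side 5 -98.3 1.1
ang -58.923553626887546 [ 0.50283886 -0.02338124  0.16027119] [ -2.7  16.8  -8.3  64.5   0.  146.3]
5.8167 [ 0.5028 -0.0234  0.1603] [6.  0.3 7. ] [ 0.3  -0.78  0.46] 111.09291948523605
-3:112 -2.75:112 -2.5:112 -2.25:113 -2:113 -1.75:113 -1.5:113 -1.25:113 -1:113 -0.75:112 -0.5:113 -0.25:112 0:112 0.25:111 0.5:109 0.75:106 1:102 1.25:98 1.5:93 1.75:87 2:80 2.25:72 2.5:64 2.75:56 3:48 3.25:42 3.5:36 3.75:31 4:26 4.25:23 4.5:22 4.75:21 5:20 5.25:20 5.5:19 5.75:19 6:19 6.25:19 6.5:19 6.75:19 7:20 7.25:21 7.5:23 7.75:25 8:28 8.25:31 8.5:35 8.75:39 9:44 9.25:49 9.5:54 9.75:58 10:62 10.25:65 10.5:67 10.75:69 11:70 11.25:71 11.5:72 11.75:72 12:72 12.25:72 12.5:72 12.75:72 13:72 13.25:72 13.5:72 13.75:72 14:72 14.25:72 14.5:72 14.75:72 15:72 15.25:72 15.5:72 15.75:73
[5.99953646 0.25130411 6.98110155] [ 0.2968641  -0.77929196  0.45967716] [ -0.70177529 -34.19167399  18.11489582   1.80209968  -0.41572918
   0.48230231]
```

View pics/w10c.png

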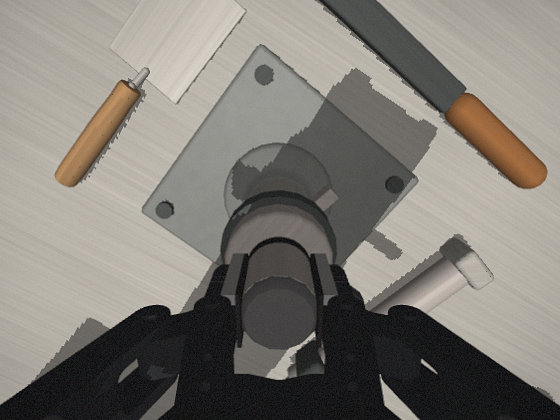

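>>> {"name": "play_rows", "arguments": {
  "moves": [
    {"slide":[0,0,0],"angular":[0,0,1],"hand":2.0},
    {"slide":[0,0,0],"angular":[0,0,0],"hand":2.0},
    {"slide":[0,0,0],"angular":[0,0,0],"hand":2.0}
  ]
}}

```text
t: 6.07
tool_pos: [0.5029, -0.0234, 0.1603]
eef_rot: [[0.865, 0.501, 0.007], [0.502, -0.865, -0.0], [0.006, 0.004, -1.0]]
contact_force: [6.1, -0.6, 7.3]
opening: 0.0276
grasp_force: 112.7
```

```bash
python3 lev.py;python3 col.py w11.png x
```

```text
scene 5 -94.0 0.5
side 6 -98.3 1.1
ang -59.90399888770839 [ 0.50293956 -0.0234058   0.16028437] [ -2.7  16.8  -8.3  64.5  -0.  147.2]
6.2167 [ 0.5029 -0.0234  0.1603] [ 6.3 -0.3  7.5] [ 0.33 -0.83  0.63] 112.73074647935573
-3:112 -2.75:112 -2.5:112 -2.25:112 -2:112 -1.75:112 -1.5:113 -1.25:113 -1:113 -0.75:113 -0.5:113 -0.25:112 0:112 0.25:110 0.5:107 0.75:105 1:101 1.25:97 1.5:92 1.75:85 2:77 2.25:70 2.5:62 2.75:54 3:47 3.25:40 3.5:34 3.75:29 4:25 4.25:23 4.5:21 4.75:20 5:19 5.25:19 5.5:19 5.75:19 6:19 6.25:19 6.5:19 6.75:20 7:20 7.25:21 7.5:23 7.75:25 8:27 8.25:30 8.5:34 8.75:39 9:44 9.25:49 9.5:54 9.75:58 10:62 10.25:65 10.5:68 10.75:70 11:71 11.25:72 11.5:72 11.75:73 12:73 12.25:73 12.5:73 12.75:73 13:73 13.25:73 13.5:73 13.75:73 14:72 14.25:72 14.5:72 14.75:72 15:72 15.25:72 15.5:72 15.75:72
```

>>> {"name": "play_rows", "arguments": {
  "moves": [
    {"slide":[0,0,0],"angular":[0,0,1],"hand":2.0},
    {"slide":[0,0,0],"angular":[0,0,0],"hand":2.0},
    {"slide":[0,0,0],"angular":[0,0,0],"hand":2.0}
  ]
}}

```text
t: 6.47
tool_pos: [0.503, -0.0234, 0.1603]
eef_rot: [[0.874, 0.487, 0.008], [0.487, -0.874, -0.0], [0.006, 0.004, -1.0]]
contact_force: [6.4, 0.2, 6.9]
opening: 0.0277
grasp_force: 114.5
```

```bash
python3 lev.py;python3 col.py w12.png x
```

```text
scene 6 -93.6 0.4
side 7 -98.7 0.9
ang -60.87988094366007 [ 0.50302872 -0.02339725  0.16027751] [ -2.7  16.8  -8.3  64.5  -0.  148.2]
6.6167 [ 0.503  -0.0234  0.1603] [6.5 0.  8.3] [ 0.29 -0.94  0.79] 114.47682919999352
-3:112 -2.75:112 -2.5:112 -2.25:112 -2:112 -1.75:113 -1.5:113 -1.25:113 -1:113 -0.75:113 -0.5:113 -0.25:112 0:111 0.25:110 0.5:108 0.75:105 1:101 1.25:97 1.5:90 1.75:83 2:76 2.25:68 2.5:60 2.75:52 3:44 3.25:38 3.5:32 3.75:27 4:25 4.25:22 4.5:21 4.75:20 5:20 5.25:20 5.5:20 5.75:20 6:19 6.25:19 6.5:19 6.75:19 7:20 7.25:21 7.5:23 7.75:25 8:28 8.25:31 8.5:35 8.75:41 9:46 9.25:51 9.5:56 9.75:60 10:64 10.25:67 10.5:69 10.75:71 11:71 11.25:72 11.5:72 11.75:72 12:73 12.25:73 12.5:73 12.75:72 13:72 13.25:72 13.5:72 13.75:72 14:73 14.25:73 14.5:73 14.75:73 15:73 15.25:73 15.5:73 15.75:72
```

```bash
cat > tip.py <<'E'
from h import *
import sys
c0=np.array([.5011,-.023])
for n in('scene','side'):
    c=cap(n);save(c,f'{n}_{sys.argv[1]}.png');g=cv2.cvtColor(c['image'],cv2.COLOR_RGB2GRAY)
    best=[]
    for a in (-80,-85,-88,-90,-92,-94,-96,-97.35,-99,-101,-104):
        d=np.array([np.cos(np.radians(a)),np.sin(np.radians(a))])
        q=np.c_[c0+np.outer(np.linspace(.09,.115,12),d),np.full(12,.158)]
        uv=proj(c,q).round().astype(int); best.append((a,int(g[uv[:,1],uv[:,0]].mean())))
    print(n,best,uv[-1],g.mean().round(1))
E
python3 tip.py a
```

```text
scene [(-80, 177), (-85, 176), (-88, 178), (-90, 172), (-92, 120), (-94, 52), (-96, 18), (-97.35, 18), (-99, 20), (-101, 27), (-104, 33)] [258 186] 127.1
side [(-80, 25), (-85, 25), (-88, 25), (-90, 35), (-92, 50), (-94, 63), (-96, 70), (-97.35, 65), (-99, 57), (-101, 85), (-104, 97)] [292 178] 109.9
```

>>> {"name": "play_rows", "arguments": {
  "moves": [
    {"slide":[0,0,0],"angular":[0,0,1.5],"hand":2.0},
    {"slide":[0,0,0],"angular":[0,0,0],"hand":2.0},
    {"slide":[0,0,0],"angular":[0,0,0],"hand":2.0}
  ]
}}

```text
t: 6.97
tool_pos: [0.5032, -0.0234, 0.1603]
eef_rot: [[0.886, 0.464, 0.008], [0.464, -0.886, -0.001], [0.007, 0.004, -1.0]]
contact_force: [6.0, -0.4, 6.4]
opening: 0.0277
grasp_force: 117.5
```

```bash
python3 tip.py b; python3 col.py w13.png x|head -1; python3 - <<'E'
from h import *
c=cap('scene');o=[]
for n in('scene','side'):
    i=cv2.imread(f'pics/{n}_b.png');c=cap(n);u,v=proj(c,[.5011,-.075,.15])[0].astype(int);o.append(cv2.resize(i[v-38:v+38,u-38:u+38],(400,400),interpolation=cv2.INTER_NEAREST))
    for p,q in(('a','b'),):
        A=cv2.imread(f'pics/{n}_{p}.png')[v-38:v+38,u-38:u+38].astype(int);B=i[v-38:v+38,u-38:u+38].astype(int);print(n,u,v,np.abs(A-B).mean(),(np.abs(A-B).max(2)>25).sum())
cv2.imwrite('pics/lev.png',np.hstack(o))
E
```

```text
scene [(-80, 177), (-85, 176), (-88, 178), (-90, 172), (-92, 120), (-94, 54), (-96, 19), (-97.35, 17), (-99, 20), (-101, 24), (-104, 32)] [258 186] 127.1
side [(-80, 23), (-85, 24), (-88, 28), (-90, 41), (-92, 57), (-94, 69), (-96, 65), (-97.35, 56), (-99, 52), (-101, 81), (-104, 108)] [292 178] 109.9
7.1167 [ 0.5032 -0.0234  0.1603] [ 6.5 -0.4  7.3] [ 0.31 -1.05  1.  ] 117.54384314554045
scene 265 203 1.7164127423822715 27
side 281 190 2.479801477377655 17
```

View pics/lev.png

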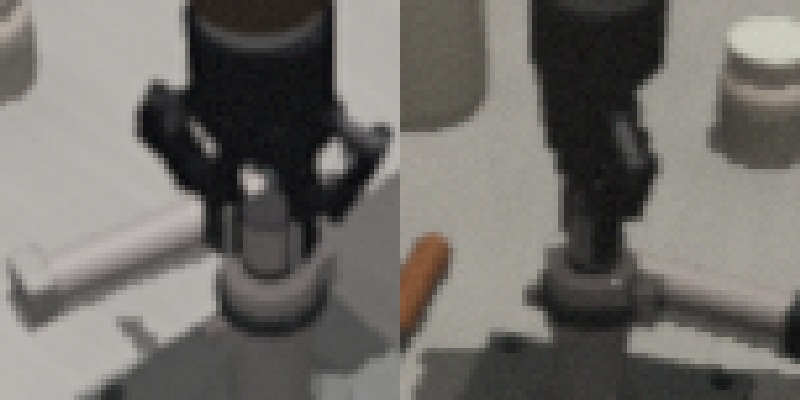

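The last picture shows the lever hidden behind the hand, with the band at the collar rim in both views. In the scene view the handle's dark edge puts the lever at about -97° (its stop). That edge hasn't moved while the torque rose to 1.0 N m, so the lever is shut.

>>> {"name": "play_rows", "arguments": {
  "moves": [
    {"slide":[0,0,0],"angular":[0,0,0],"hand":2.0},
    {"slide":[0,0,0],"angular":[0,0,0],"hand":2.0},
    {"slide":[0,0,0],"angular":[0,0,0],"hand":2.0},
    {"slide":[0,0,0],"angular":[0,0,0],"hand":2.0}
  ]
}}

```text
t: 7.6
tool_pos: [0.5032, -0.0234, 0.1603]
eef_rot: [[0.886, 0.464, 0.008], [0.464, -0.886, -0.001], [0.007, 0.004, -1.0]]
contact_force: [6.3, -0.7, 7.3]
opening: 0.0277
grasp_force: 117.5
```

```bash
python3 col.py w14.png x | cut -c1-900; python3 -c "
from station import arm
print(arm.job_done())"
```

```text
7.65 [ 0.5032 -0.0234  0.1603] [ 6.2 -1.2  6.6] [ 0.28 -1.06  1.05] 117.54596467202646
-3:112 -2.75:112 -2.5:112 -2.25:112 -2:112 -1.75:112 -1.5:112 -1.25:112 -1:112 -0.75:112 -0.5:112 -0.25:112 0:112 0.25:110 0.5:109 0.75:105 1:100 1.25:94 1.5:88 1.75:81 2:73 2.25:65 2.5:57 2.75:49 3:42 3.25:36 3.5:32 3.75:28 4:25 4.25:22 4.5:21 4.75:20 5:19 5.25:19 5.5:19 5.75:19 6:19 6.25:19 6.5:18 6.75:18 7:19 7.25:20 7.5:22 7.75:25 8:29 8.25:34 8.5:39 8.75:44 9:48 9.25:53 9.5:57 9.75:61 10:64 10.25:67 10.5:69 10.75:70 11:71 11.25:72 11.5:72 11.75:73 12:73 12.25:73 12.5:73 12.75:73 13:72 13.25:72 13.5:72 13.75:72 14:72 14.25:73 14.5:73 14.75:73 15:72 15.25:72 15.5:72 15.75:73
the job is handed in; nothing more can be done
None
```

I handed the job in at 7.65 s with the gripper still holding the post: the band's lower edge measured within about 0.6 mm of the rim, and the lever was shut against its stop (seen only partly behind the hand, confirmed by the rising torque).

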